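# Load a circuit board into the bench press and lower its foot

### The arm

A 6-joint arm with a two-finger parallel gripper is mounted at the origin on the work surface. World frame = base frame: x ahead of the robot, y to its left, z up, the work surface at z = 0. Lengths are in m, angles in degrees, forces in N, time in s.
With the tool pointing down it reaches from about 0.325 to 0.775 m from the base axis. Payload 5.5 kg.
Tool frame: the origin (TCP) lies between the finger pads; the fingertips stand 17 mm ahead of it and the grasp point (between the pads) lies 2 mm behind it; y points along the fingers, x is the direction in which the jaws open and shut, and the axes are right-handed (so a half turn about y gives the same grasp; the last joint's range is limited). The gripper opens to 85 mm and grips with 20 to 120 N. Pads are 22 mm wide; open, the fingers measure 114 mm over their backs; the gripper's body (76 mm by 85 mm) begins 54 mm behind the grasp point. The pads swing forward as they close: fully open they stand 13 mm farther back than shut.
Start: joints at [62.699, 5.22, 70.514, -0, 104.267, -3.249], TCP at [0.245, 0.548, 0.248] pointing down, gripper open.
Joint ranges: [-164.24, 164.24], [-49.07, 125.15], [9.68, 141.18], [-86.29, 266.29], [3.28, 154.24], [-151.56, 151.56]. Speed limits (degrees/s): [147.25, 147.25, 172.46, 180, 180, 180].

### API

Orientations are given as [roll, pitch, yaw] about the fixed x, y, z axes, in that order (R = Rz(yaw) Ry(pitch) Rx(roll)).
In Python, from workcell import monitor, viewer, env, nets gives the robot as it stands.
- The arm moves only by the tool step_arm, never from a script. Its argument "commands" is one flat list of numbers, 7 for each row, row after row: the turn, a rotation vector about the tool's x, y, z in rad, then the shift along the tool's x, y, z in m, then the opening, from -1 (shut) to 1 (fully open). A call has 1 to 10 rows; each row shifts and turns the commanded pose from where the row before left it, along the tool's axes as they then stand; what a row does not reach is not made up. A row lasts 1/10 s, in which the tool goes at most 50 mm and 8.59 degrees, less where a joint would pass 70% of its speed; a pose out of reach is approached as far as the arm can. A call is refused whole if a number of a shift passes 0.05 or a number of a turn 0.15, either way. A call with a gripper value outside its range is refused whole. The fingers move at their own pace and stop on an object; "force" is the grip in N (left out, the last holds). Time passes only in rows, so rows that do not move let the fingers close. It gives the time, the measured TCP pose, the force and the opening at its end, in the units of the state.
- monitor.observe(): the state, without advancing time (a new reading comes with each control period).
- viewer.grab_frame(name): name is "side" or "top"; returns a dict with "img" (384x512x3 uint8, red, green, blue), "vertical_fov" (degrees; the focal length in pixels is half the picture's height over the tangent of half this angle, whatever the lens; pixels are square), "cx", "cy" (the principal point, pixels), "rvec" (rotation vector, rad) and "tvec" (3), from world to camera coordinates, as OpenCV has them. Camera axes: x right, y down, z forward; pixel columns grow to the right and rows downward; lengths in m; the calibration is good to about 2 mm. A picture is of the moment at which its call begins. There is no depth.
- env.close_job(): hands the job in, once; it reports no verdict.
Trained networks look in the newest picture that a camera, given by its name, has taken for a name from the list of things; names that differ only in an ending like _2 or _b are one class to them, and where a whole thing is asked for, a point or a joint stands for the part that bears it (a point fixed in the world has none). Each returns a list of dicts, best first, with "confidence" (0 to 1); they miss things now and then, are a little off and sometimes report something else, mostly with a low value. They report only what shows in the picture. A call takes as long as a camera call. They do not tell look-alikes from the thing itself.
- nets.spot_in(camera, thing): "centre" ([x, y, z] in m, in world coordinates, good to about 4 mm: the middle of the surface that is visible of it).
- nets.tip_of(camera, thing): "centre" ([x, y, z] in m, in world coordinates, good to about 4 mm: a listed point, or the origin of a listed thing).
The state is a dict: "t": time; "joints": joint angles; "qd": joint speeds; "joint_efforts": joint torques, N m; "tool_pos": TCP position; "ee_rot": TCP orientation; "contact_force": force on the tool from outside, world axes, zero at the start; "wrist_torque": the same for the moment, N m; "width": opening from 0.0 (shut) to 1.0 (fully open).
Only numpy, scipy, OpenCV 4.12 (cv2) and the standard library are available. Lean on these libraries where they do the work, as an engineer would, in place of code of your own. Each camera call takes 0.05 s, during which the arm holds its last target. There are 200 camera calls.

### The job

Pick up the orange-handled carrying paddle with the round green board balanced on it, carry the board level and set it on the two black rails of the press, centred under the raised foot, without touching the board with the gripper. Draw the paddle out and lay it flat on the bench clear of the press, then gently lower the red lever all the way so that the foot holds the board down. Do not disturb the other things on the bench.

Things in the scene. Friction and masses are not known exactly. Their poses are not given: they have to be found in the camera images.
- press: Heavy fixed board press. Origin on the bench below the nest centre; +x points away from its loading side, +y to its column. Dark base plate x -60..60, y -65..125, 10 mm high. Grey column x -30..30, y 75..125 mm, 200 mm high; from it a grey head arm (x -25..25, z 115..165 mm) reaches over the nest to y = -33 mm, foot below, lever on its nose. Rails: see nest.
- nest (a point): nest centre at rail-top height (40 mm over the bench), right below the foot; the board's underside centre belongs here. Axes as press. Two black rails along x, 100 long, 22 wide, centred at y = -42 and 42 mm; between them a 62 mm wide slot, open at both ends, 30 mm deep to the base plate. Four white marks on the rails stand just outside the rim of a centred board.
- foot_face (a point): centre of the lower face of the blue round foot, 16 mm diameter, which moves straight up and down: 32 mm per rad of lever. With the lever down and no board it would stand 1 mm over the rail tops; it is sprung (1.5 N per mm), so it gives 2 mm and presses a seated board with about 3 N.
- lever (a joint): angle of the press lever, rad: 0 = fully down (its stop; foot pressed on), 1.05 = fully up (its stop). Starts raised at 0.75 to 1.05. It stays where it is left by friction of 0.25 N m; 4 to 8 N pressed down on its red end moves it.
- lever_pivot (a point): the lever's pivot axis (along the press's x), 38 mm from the nest centre towards the press's -y, 140 mm over the bench. Axes as press. From here the lever points to the press's -y, at (joint value - 0.25) rad above the horizontal: sloping up when raised, slightly below level when down.
- lever_pad (a point): centre of the upper face of the lever's red end pad, 26 (x) by 28 (along the lever) by 10 mm thick, 78 mm out from the pivot; the bar is 12 mm wide, 8 mm thick.
- paddle: loose carrying paddle, 0.35 kg, flat on the bench. Origin on its underside below the handle's centre; x along the blade to its tip, z up. Flat aluminium blade 46 mm wide, 4 mm thick, no rim, to x = 185 mm. Dark plate under the handle 72 (x) by 46 by 8 mm. Upright orange handle block 60 (x) by 20 (y) mm, top 46 mm over the underside. Its weight lies a few cm ahead of the handle's centre.
- paddle_grip (a point): a point to grip the paddle: in the middle of the handle block, 30 mm over the paddle's underside; grip across y (20 mm wide). Axes as paddle.
- paddle_tip (a point): middle of the blade's tip, 2 mm over the paddle's underside
- board: loose round green circuit board, 96 mm diameter, 3 mm thick, about 60 g, parts on top up to 6 mm higher around a bare gold disc 36 mm across in the middle where the foot lands. Origin: centre of its underside, z up. Starts balanced on the paddle's blade, its centre about 135 mm from the paddle's origin, held by friction alone.
- done_board: bystander: finished round green board, 96 mm diameter, on four black 12 mm spacers, on the bench. Origin on the bench below its centre.
- tool_cup: bystander: brass cup, 60 mm diameter, 85 mm high, with hand tools standing in it to 160 mm. Origin: centre of its underside.
- solder_reel: bystander: grey reel standing on its flange, 60 mm diameter, 40 mm high. Origin: centre of its underside.
Not all that is in view belongs to the job. Leave any pink or purple look-alike of the paddle alone.

How it is judged:
By the outcome, as a careful person would: the job done as asked, in the order asked, and still so for the second after the job is handed in, with the robot touching nothing.
It also fails if it takes over 58 s, if anything falls off the work surface, if the arm or the gripper's body presses on something with over 40 N, if the wrist force passes 120 N, or if a joint passes its speed limit or range.

## Working session

There is one attempt and no reset: what is moved stays moved. The work goes in short steps, Python scripts to look and compute and a tool call to move; the robot and the scene stay as the last step left them, time stands still between calls to the robot, and variables do not carry over. Pictures are saved under pics/ and viewed, about 8 in all and at most 12, crops included, and the job is handed in when it is done.

Besides the shell and the picture viewer there is one more tool, called after "Call:" as name(argument=value, ...), one argument or row to a line, values as JSON. step_arm: Moves the arm, as the interface text tells. Its arguments: {"type":"object","properties":{"commands":{"type":"array","items":{"type":"number"}},"force":{"type":"number"}},"required":["commands"]}

```bash
mkdir -p pics; ls; cat > h.py <<'E'
import numpy as np, cv2
from scipy.spatial.transform import Rotation as R
from workcell import monitor, viewer, env, nets
def cam(f):
    h,w=f["img"].shape[:2]; fl=h/2/np.tan(np.radians(f["vertical_fov"])/2)
    return np.array([[fl,0,f["cx"]],[0,fl,f["cy"]],[0,0,1]]), np.array(f["rvec"],float).ravel(), np.array(f["tvec"],float).ravel()
def proj(f,P):
    K,r,t=cam(f); return cv2.projectPoints(np.array(P,float).reshape(-1,1,3),r,t,K,None)[0].reshape(-1,2)
def ray(f,uv,z):
    K,r,t=cam(f); Rm=cv2.Rodrigues(r)[0]; c=-Rm.T@t
    uv=np.array(uv,float).reshape(-1,2); d=(Rm.T@np.linalg.inv(K)@np.c_[uv,np.ones(len(uv))].T).T
    return c+d*((z-c[2])/d[:,2])[:,None]
def save(f,name,crop=None,s=1):
    im=f["img"]
    if crop: im=im[crop[1]:crop[3],crop[0]:crop[2]]
    cv2.imwrite("pics/"+name,cv2.resize(im[...,::-1],None,fx=s,fy=s,interpolation=cv2.INTER_CUBIC))
E
python3 - <<'E'
from h import *
import pickle
fs={}
for c in ("side","top"):
    f=viewer.grab_frame(c); fs[c]=f; save(f,c+"0.png")
    print(c,f["vertical_fov"],f["cx"],f["cy"],f["rvec"],f["tvec"])
    for n in ["press","nest","foot_face","lever_pivot","lever_pad","paddle","paddle_grip","paddle_tip","board","done_board","tool_cup","solder_reel"]:
        print(n,[(np.round(d["centre"],4).tolist(),round(d["confidence"],2)) for d in nets.tip_of(c,n)[:3]])
pickle.dump(fs,open("f0.pkl","wb"))
print(monitor.observe())
E
cd pics; python3 -c "
import cv2,numpy as np
a=cv2.imread('side0.png');b=cv2.imread('top0.png')
cv2.imwrite('both0.png',cv2.resize(np.vstack([a,b]),None,fx=.78,fy=.78))"
```

```text
pics
side 44.25732175950914 256.770600553894 195.54838090415592 [ 2.25179504 -0.20702504  0.11201345] [-0.56220604  0.15076258  1.60073704]
press [([0.6527, 0.1482, 0.0002], 0.97), ([0.6671, -0.2746, 0.0044], 0.3)]
nest [([0.6504, 0.1508, 0.0433], 0.83)]
foot_face []
lever_pivot [([0.6522, 0.1108, 0.1387], 0.93)]
lever_pad [([0.6525, 0.0555, 0.1908], 0.58)]
paddle [([0.7753, -0.4799, -0.0006], 0.81), ([0.3629, -0.3855, -0.0021], 0.74), ([0.3449, -0.1563, -0.0005], 0.67)]
paddle_grip [([0.3461, -0.1572, 0.0311], 0.94), ([0.4888, -0.2267, 0.0243], 0.85), ([0.7739, -0.482, 0.034], 0.82)]
paddle_tip [([0.525, -0.4654, 0.0038], 0.83), ([0.1898, -0.2483, 0.0052], 0.74), ([0.6678, -0.2752, 0.0035], 0.71)]
board [([0.495, -0.2264, 0.026], 0.75)]
done_board [([0.3888, 0.4028, 0.0028], 0.5), ([0.6482, 0.1488, 0.0006], 0.45)]
tool_cup [([0.769, -0.1148, -0.0013], 0.83)]
solder_reel [([0.4925, -0.2273, 0.0251], 0.68), ([0.5943, 0.4311, -0.0015], 0.52), ([0.6483, 0.1496, 0.0441], 0.46)]
top 54.68748758262423 255.06615746237847 199.2081399480971 [ 2.15323847 -2.16865447  0.14415068] [-0.02079312  
[... 718 characters left out ...]
r_reel [([0.5979, 0.4211, 0.0046], 0.67)]
{'t': 1.3, 'joints': array([ 6.27004231e+01,  5.22119360e+00,  7.05135952e+01, -8.83537729e-04,
        1.04266562e+02, -3.24773981e+00]), 'qd': array([-0.08514733, -0.04735339,  0.00927589,  0.00461095, -0.07136037,
        0.00592146]), 'joint_efforts': array([ 3.22254573e-04, -4.58487475e+01, -4.18066692e+01, -8.61133321e-05,
        1.82947238e-03, -1.41801655e-05]), 'tool_pos': array([0.24454378, 0.54792467, 0.24826219]), 'ee_rot': array([-9.00007784e+01,  1.39731620e-03,  6.59479452e+01]), 'contact_force': array([-0.62004921, -0.06910521, -0.95129822]), 'wrist_torque': array([ 0.01050075, -0.0088983 , -0.02815475]), 'width': 0.9969272185485231}
```

View pics/top0.png

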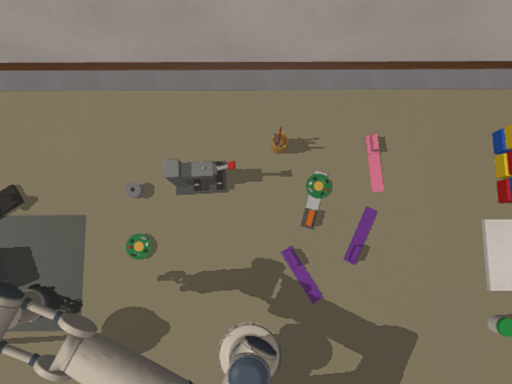

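View pics/side0.png

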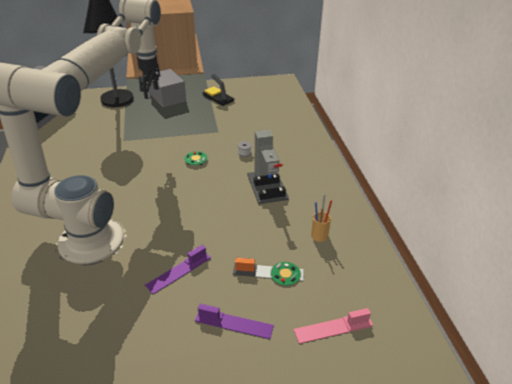

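Candidates for the paddle: orange handle with green board at top (311,217) / side (245,265); purple at top (290,255) and (355,255); pink at top (372,143). I choose the orange one. Next, one close crop to check this and the press, with the model outlines overlaid.

```bash
cat > ov.py <<'E'
from h import *
def T(p,yaw,pts):
    c,s=np.cos(yaw),np.sin(yaw); P=np.array(pts,float)
    return np.c_[p[0]+c*P[:,0]-s*P[:,1], p[1]+s*P[:,0]+c*P[:,1], P[:,2]]
def rect(x0,x1,y0,y1,z): return [(x0,y0,z),(x1,y0,z),(x1,y1,z),(x0,y1,z)]
def circ(x,y,r,z): a=np.linspace(0,2*np.pi,40); return np.c_[x+r*np.cos(a),y+r*np.sin(a),z+0*a]
PADDLE=[rect(-.03,.03,-.01,.01,.046),rect(-.036,.185,-.023,.023,.004)]
PRESS=[rect(-.06,.06,-.065,.125,.01),rect(-.03,.03,.075,.125,.2),rect(-.05,.05,-.053,-.031,.04),rect(-.05,.05,.031,.053,.04),rect(-.025,.025,-.033,.075,.165)]
def overlay(f,items,crop,s):
    x0,y0,x1,y1=crop
    im=cv2.resize(f["img"][y0:y1,x0:x1,::-1],None,fx=s,fy=s,interpolation=cv2.INTER_CUBIC).copy()
    for P,col in items:
        q=(proj(f,P)+.5-[x0,y0])*s
        cv2.polylines(im,[np.round(q*8).astype(int)],True,col,1,cv2.LINE_AA,3)
    return im
E
python3 - <<'E'
from ov import *
import pickle
fs=pickle.load(open("f0.pkl","rb"))
pp,py=(.490,-.2253),np.radians(-16.4); qp,qy=(.650,.150),np.radians(1)
it=[(T(pp,py,P),(255,0,255)) for P in PADDLE]+[(T(pp,py,circ(.135,0,.048,.007)),(255,255,0))]
it2=[(T(qp,qy,P),(255,0,255)) for P in PRESS]
for c in fs:
    f=fs[c]; hsv=cv2.cvtColor(f["img"],cv2.COLOR_RGB2HSV); g=proj(f,[pp[0],pp[1],.03])[0]
    m=(hsv[...,0]<14)&(hsv[...,1]>170)&(hsv[...,2]>120)
    yy,xx=np.nonzero(m); k=np.hypot(xx-g[0],yy-g[1])<25
    print(c,"orange",xx[k].mean(),yy[k].mean(),k.sum(),ray(f,[xx[k].mean(),yy[k].mean()],.04))
    b=proj(f,T(pp,py,[(.135,0,.007)]))[0]
    m=(hsv[...,0]>48)&(hsv[...,0]<80)&(hsv[...,1]>120); yy,xx=np.nonzero(m); k=np.hypot(xx-b[0],yy-b[1])<25
    (u,v),_,_=cv2.fitEllipse(cv2.convexHull(np.c_[xx[k],yy[k]].astype(np.int32)))
    print("board",u,v,ray(f,[u,v],.007))
    def crop(i,w=42,h=35): return (int(i[0]-w),int(i[1]-h),int(i[0]+w),int(i[1]+h))
    A=overlay(f,it,crop(proj(f,[.57,-.25,0])[0]),4.5); B=overlay(f,it2,crop(proj(f,[.65,.14,.06])[0]),4.5)
    fs[c]=np.hstack([A,B])
cv2.imwrite("pics/ov0.png",np.vstack([fs["side"],fs["top"]]))
print(fs["side"].shape)
E
```

```text
side orange 244.6039603960396 264.34158415841586 202 [[ 0.48817915 -0.23730075  0.04      ]]
board 285.1893310546875 273.35540771484375 [[ 0.61230379 -0.26779995  0.007     ]]
top orange 309.7448979591837 217.5612244897959 98 [[ 0.48697135 -0.22444364  0.04      ]]
board 318.1628723144531 185.58740234375 [[ 0.6106468  -0.26472305  0.007     ]]
(315, 756, 3)
```

View pics/ov0.png

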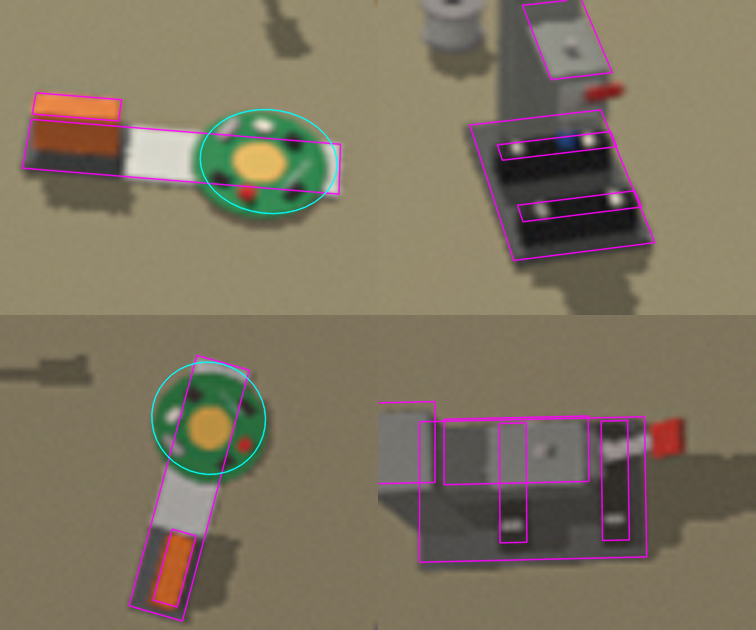

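Model outlines agree with both pictures: the orange-handled paddle is the right one (handle at top crop (172,568)), with the board on its blade, and the press is loaded from the robot's side. I'll refine with an edge fit.

```bash
cat > fit.py <<'E'
from ov import *
from scipy.optimize import minimize
from scipy.ndimage import map_coordinates, gaussian_filter
def dens(P,n=40):
    P=np.array(P); return np.vstack([np.linspace(P[i],P[(i+1)%len(P)],n) for i in range(len(P))])
def grad(f,s):
    g=0
    for ch in range(3):
        a=gaussian_filter(f["img"][...,ch].astype(float),s); gy,gx=np.gradient(a); g=g+np.hypot(gx,gy)
    return g
def fit(frames,polys,p0,s=1.0):
    pts=np.vstack([dens(P) for P in polys]); G=[grad(f,s) for f in frames]
    def cost(p):
        W=T(p[:2],p[2]/100,pts); return -sum(map_coordinates(g,proj(f,W)[:,::-1].T,order=1).mean() for f,g in zip(frames,G))
    x0=np.array([p0[0],p0[1],p0[2]*100])
    r=minimize(cost,x0,method="Nelder-Mead",options=dict(initial_simplex=x0+np.vstack([np.zeros(3),np.diag([.006,.006,5])]),xatol=1e-4,fatol=1e-4))
    return r.x[:2],np.degrees(r.x[2]/100),-r.fun
E
python3 - <<'E'
from fit import *
import pickle
fs=pickle.load(open("f0.pkl","rb")); S,Tp=fs["side"],fs["top"]
for s in (1,2):
  for nm,fr in (("both",[S,Tp]),("side",[S]),("top",[Tp])):
    print(s,nm,"paddle",fit(fr,PADDLE,(.49,-.2253,np.radians(-16.4)),s))
    print(s,nm,"press",fit(fr,[PRESS[0],PRESS[1],PRESS[4]] ,(.65,.15,np.radians(1)),s), fit(fr,[PRESS[0],PRESS[2],PRESS[3]] ,(.65,.15,np.radians(1)),s))
# white rail marks
for c,f in fs.items():
    print(c,[ (n,np.round(proj(f,p)[0],1)) for n,p in (("nest",(.65,.15,.04)),("pad",(.6515,.058,.193)))])
E
```

```text
1 both paddle (array([ 0.490103  , -0.22540288]), np.float64(-15.87072171128473), np.float64(88.96994249725944))
1 both press (array([0.64666786, 0.15248582]), np.float64(1.8455024818061332), np.float64(51.80061037972627)) (array([0.64718075, 0.14926036]), np.float64(2.468064990721038), np.float64(66.90444284159473))
1 side paddle (array([ 0.49003394, -0.22632327]), np.float64(-15.113209042523275), np.float64(46.71093940141975))
1 side press (array([0.6477628 , 0.15190699]), np.float64(1.839380646842628), np.float64(29.319698847442186)) (array([0.64743281, 0.14738242]), np.float64(2.372506514272025), np.float64(43.564327142817))
1 top paddle (array([ 0.48838854, -0.22414376]), np.float64(-16.274309614315015), np.float64(43.861294285807816))
1 top press (array([0.64555232, 0.15281079]), np.float64(2.229151038262133), np.float64(23.01713058736451)) (array([0.64548306, 0.15341974]), np.float64(4.2190183724556265), np.float64(24.034088755382495))
2 both paddle (array([ 0.49112782, -0.22598648]), np.float64(-15.82781499825121), np.float64(50.76295683108091))
2 both press (array([0.6473442
[... 257 characters left out ...]
, np.float64(27.358233785015887))
2 side press (array([0.64908096, 0.14699399]), np.float64(1.3775211946573924), np.float64(19.647418820283594)) (array([0.64531689, 0.12470334]), np.float64(1.4597091353886347), np.float64(28.61576768561525))
2 top paddle (array([ 0.48781137, -0.22353529]), np.float64(-16.774372128070127), np.float64(24.10789178905613))
2 top press (array([0.64558367, 0.15628451]), np.float64(2.438328754026259), np.float64(14.72218741856226)) (array([0.63598943, 0.14679852]), np.float64(-1.0564221341316886), np.float64(16.9732574132975))
side [('nest', array([269.6, 183.4])), ('pad', array([276.8, 164.4]))]
top [('nest', array([207.8, 174.4])), ('pad', array([230.2, 164.9]))]
```

Call:
step_arm(
  commands=[0,0,0,-0.0136,0,-0.0124,1,0,0,0,-0.0272,0,-0.0248,1,0,0,0,-0.034,0,-0.031,1,0,0,0,-0.034,0,-0.031,1,0,0,0,-0.034,0,-0.031,1,0,0,0,-0.034,0,-0.031,1,0,0,0,-0.034,0,-0.031,1,0,0,0,-0.034,0,-0.031,1,0,0,0,-0.034,0,-0.031,1,0,0,0,-0.034,0,-0.031,1],
)

```text
t: 2.3
tool_pos: [0.3776, 0.1443, 0.2486]
ee_rot: [-90.1, -0.0, 66.0]
contact_force: [1.9, 0.4, 0.0]
width: 1.0
```

Call:
step_arm(
  commands=[0,0,0,-0.034,0,-0.031,1,0,0,0,-0.034,0,-0.031,1,0,0,0,-0.034,0,-0.031,1,0,0,0,-0.034,0,-0.031,1,0,0,0,-0.034,0,-0.031,1,0,0,0,-0.034,0,-0.031,1,0,0,0,-0.034,0,-0.031,1,0,0,0,-0.034,0,-0.031,1,0,0,0,-0.014,0,-0.012,1,0,-0.14,0,-0.006,0,-0.005,1],
)

```text
t: 3.3
tool_pos: [0.5005, -0.231, 0.2474]
ee_rot: [-89.9, 0.0, 73.9]
contact_force: [-0.5, -0.5, -0.5]
width: 0.996
```

Call:
step_arm(
  commands=[0,0,0,0.0025,0.02,0,1,0,0,0,0,0.04,0,0.6,0,0,0,0,0.04,0,0.4,0,0,0,0,0.04,0,0.2,0,0,0,0,0.03,0,0.0,0,0,0,0,0.02,0,0,0,0,0,0,0.012,0,0,0,0,0,0,0.008,0,-0.1,0,0,0,0,0.005,0,-0.1,0,0,0,0,0.001,0,-0.2],
)

```text
t: 4.3
tool_pos: [0.5015, -0.2264, 0.0327]
ee_rot: [-90.0, 0.0, 74.0]
contact_force: [0.4, -0.4, -0.4]
width: 0.395
```

```bash
python3 - <<'E'
from fit import *
S=viewer.grab_frame("side");Tp=viewer.grab_frame("top")
s=monitor.observe(); print(s["t"],s["tool_pos"],s["ee_rot"],s["contact_force"],s["width"])
for f in (S,Tp): 
    b=proj(f,[.611,-.266,.007])[0]; hsv=cv2.cvtColor(f["img"],cv2.COLOR_RGB2HSV)
    m=(hsv[...,0]>8)&(hsv[...,0]<26)&(hsv[...,1]>130)&(hsv[...,2]>100); yy,xx=np.nonzero(m); k=np.hypot(xx-b[0],yy-b[1])<8
    print("gold",k.sum(),ray(f,[xx[k].mean(),yy[k].mean()],.007))
ims=[overlay(f,[(T((.4895,-.2252),np.radians(-16),P),(255,0,255)) for P in PADDLE],[int(v) for v in (c[0]-42,c[1]-40,c[0]+42,c[1]+40)],4.7) for f in (S,Tp) for c in proj(f,[.53,-.24,.03])]
cv2.imwrite("pics/grip.png",np.hstack(ims))
E
```

```text
4.4 [ 0.50169131 -0.22647615  0.03324802] [-9.00860381e+01  1.67526024e-02  7.39696372e+01] [-0.1552306  -0.18012595  0.5376703 ] 0.3994526348177204
gold 72 [[ 0.612412   -0.26515983  0.007     ]]
gold 6 [[ 0.6192441  -0.27512345  0.007     ]]
```

View pics/grip.png

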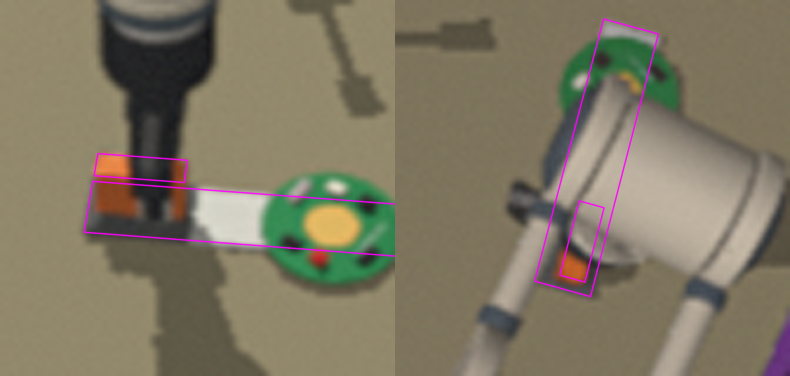

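The fingers straddle the handle, slightly ahead of its centre (side crop (155,190)); the board lies undisturbed at (332,225). I'll close slowly.

Call:
step_arm(
  commands=[0,0,0,-0.002,0.002,0,-0.3,0,0,0,0,0,0,-0.36,0,0,0,0,0,0,-0.42,0,0,0,0,0,0,-0.46,0,0,0,0,0,0,-0.5,0,0,0,0,0,0,-0.55,0,0,0,0,0,0,-0.6,0,0,0,0,0,0,-0.8,0,0,0,0,0,0,-1,0,0,0,0,0,0,-1],
  force=90,
)

```text
t: 5.4
tool_pos: [0.5007, -0.2285, 0.0308]
ee_rot: [-90.0, 0.0, 74.0]
contact_force: [-2.5, -2.8, 5.7]
width: 0.226
```

Call:
step_arm(
  commands=[0,0,0,0,-0.001,0,-1,0,0,0,0,-0.002,0,-1,0,0,0,0,-0.003,0,-1,0,0,0,0,-0.003,0,-1,0,0,0,0,-0.003,0,-1,0,0,0,0,-0.003,0,-1,0,0,0,0,-0.002,0,-1,0,0,0,0,-0.001,0,-1],
)

```text
t: 6.2
tool_pos: [0.5008, -0.2282, 0.0487]
ee_rot: [-90.0, 0.0, 74.0]
contact_force: [0.1, -0.3, -4.7]
width: 0.22
```

```bash
python3 - <<'E'
from fit import *
S=viewer.grab_frame("side");s=monitor.observe(); print(s["t"],s["tool_pos"],s["ee_rot"],s["contact_force"],s["wrist_torque"],s["width"])
b=proj(S,[.611,-.266,.025])[0]; hsv=cv2.cvtColor(S["img"],cv2.COLOR_RGB2HSV)
m=(hsv[...,0]>8)&(hsv[...,0]<26)&(hsv[...,1]>130)&(hsv[...,2]>100); yy,xx=np.nonzero(m); k=np.hypot(xx-b[0],yy-b[1])<9
print("gold",k.sum(),ray(S,[xx[k].mean(),yy[k].mean()],.024))
cv2.imwrite("pics/lift.png",overlay(S,[],[225,225,315,295],7))
E
```

```text
6.25 [ 0.50075611 -0.22820918  0.04870327] [-9.00280877e+01  4.96767171e-03  7.39688991e+01] [-0.32185304 -1.03938683 -3.54823513] [0.02821663 0.07024525 0.01459301] 0.2178599743989167
gold 71 [[ 0.6127711 -0.2625949  0.024    ]]
```

View pics/lift.png

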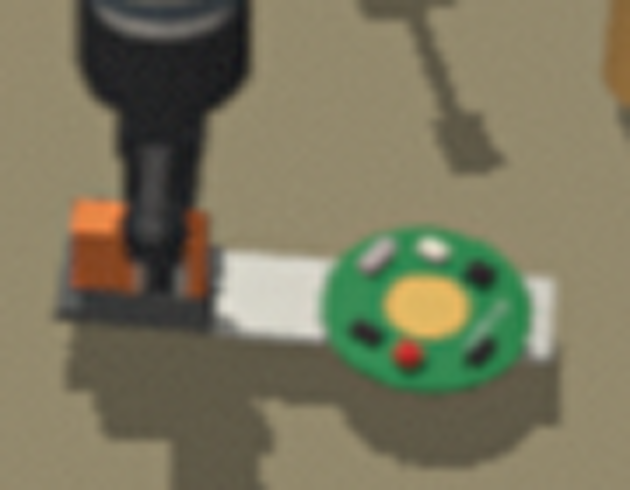

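The paddle is up and level, with the board flat on the blade (gold disc at crop (427,305)). Next I'll raise it, turn it to the press's heading, then translate gently to a point ahead of the press.

Call:
step_arm(
  commands=[0,-0.01,0,0,-0.002,0,-1,0,-0.025,0,0,-0.003,0,-1,0,-0.04,0,0,-0.004,0,-1,0,-0.045,0,0,-0.004,0,-1,0,-0.045,0,0,-0.004,0,-1,0,-0.045,0,0,-0.004,0,-1,0,-0.04,0,0,-0.003,0,-1,0,-0.03,0,0,-0.002,0,-1,0,-0.02,0,0,-0.002,0,-1,0,-0.014,0,0,0,0,-1],
)

```text
t: 7.25
tool_pos: [0.5008, -0.2282, 0.0767]
ee_rot: [-90.0, 0.0, 92.0]
contact_force: [-0.1, 0.8, -4.6]
width: 0.222
```

Call:
step_arm(
  commands=[0,0,0,0.003,0,0.0005,-1,0,0,0,0.006,0,0.001,-1,0,0,0,0.009,0,0.0014,-1,0,0,0,0.012,0,0.0018,-1,0,0,0,0.015,0,0.0023,-1,0,0,0,0.018,0,0.0027,-1,0,0,0,0.02,0,0.003,-1,0,0,0,0.02,0,0.003,-1,0,0,0,0.02,0,0.003,-1,0,0,0,0.02,0,0.003,-1],
)

```text
t: 8.25
tool_pos: [0.4734, -0.0839, 0.0763]
ee_rot: [-90.0, -0.0, 92.0]
contact_force: [-0.3, -0.6, -4.8]
width: 0.221
```

Call:
step_arm(
  commands=[0,0,0,0.02,0,0.003,-1,0,0,0,0.02,0,0.003,-1,0,0,0,0.02,0,0.003,-1,0,0,0,0.02,0,0.003,-1,0,0,0,0.02,0,0.003,-1,0,0,0,0.02,0,0.003,-1,0,0,0,0.02,0,0.003,-1,0,0,0,0.02,0,0.003,-1,0,0,0,0.018,0,0.0027,-1,0,0,0,0.015,0,0.0023,-1],
)

```text
t: 9.25
tool_pos: [0.4373, 0.1079, 0.0763]
ee_rot: [-90.0, -0.0, 92.0]
contact_force: [0.6, -0.5, -4.0]
width: 0.223
```

Call:
step_arm(
  commands=[0,0,0,0.014,0,0.002,-1,0,0,0,0.012,0,0.0018,-1,0,0,0,0.009,0,0.0014,-1,0,0,0,0.006,0,0.001,-1,0,0,0,0.003,0,0.0005,-1,0,0,0,0,0,0,-1],
)

```text
t: 9.85
tool_pos: [0.4302, 0.1498, 0.0763]
ee_rot: [-90.0, 0.0, 92.0]
contact_force: [0.2, -0.2, -4.8]
width: 0.218
```

```bash
cat > gold.py <<'E'
from fit import *
def gold(f,guess,r=10):
    b=proj(f,guess)[0]; hsv=cv2.cvtColor(f["img"],cv2.COLOR_RGB2HSV)
    m=(hsv[...,0]>8)&(hsv[...,0]<26)&(hsv[...,1]>130)&(hsv[...,2]>100); yy,xx=np.nonzero(m); k=np.hypot(xx-b[0],yy-b[1])<r
    return k.sum(), ray(f,[xx[k].mean(),yy[k].mean()],guess[2])[0].round(4)
def obs():
    s=monitor.observe(); print(*[np.round(s[k],4) for k in ("t","tool_pos","ee_rot","contact_force","wrist_torque","width")])
    return s
E
python3 - <<'E'
from gold import *
S=viewer.grab_frame("side");Tp=viewer.grab_frame("top");s=obs();p=s["tool_pos"]
y=np.radians(s["ee_rot"][2]-90); zb=p[2]-.0308
g=T(p,y,[(.1175,-.003,zb+.007)])[0]; print("pred",g)
for f in (S,Tp): print(gold(f,g))
pd=T(p,y,[(-.012,0,0)])[0]
it=[(T(pd,y,np.array(P)+[0,0,zb]),(255,0,255)) for P in PADDLE]+[(T((.6475,.151),np.radians(2),P),(0,255,255)) for P in PRESS]
ims=[overlay(f,it,[int(v) for v in (c[0]-48,c[1]-45,c[0]+35,c[1]+45)],4.7) for f in (S,Tp) for c in proj(f,[.6,.15,.05])]
cv2.imwrite("pics/stage.png",np.hstack(ims))
E
```

```text
9.95 [0.4303 0.1494 0.0762] [-8.99967e+01  1.69000e-02  9.19364e+01] [-0.8098 -0.2786 -4.2211] [ 0.0189  0.0758 -0.011 ] 0.2195
pred [0.54787247 0.15032513 0.05244194]
(np.int64(42), array([0.5482, 0.1497, 0.0524]))
(np.int64(75), array([0.5457, 0.1509, 0.0524]))
```

View pics/stage.png

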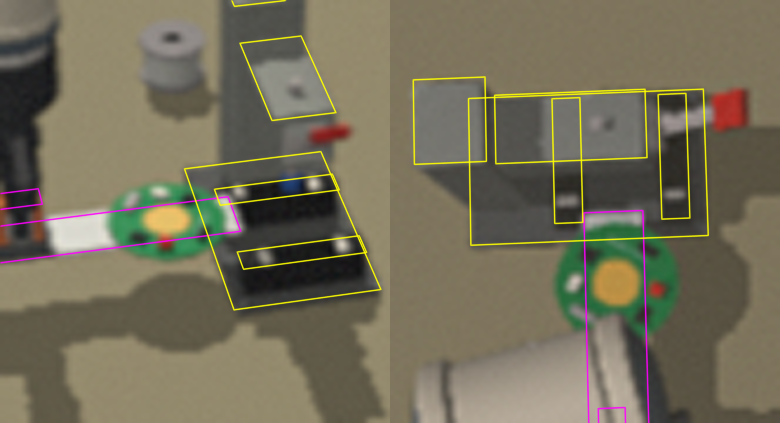

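```bash
python3 - <<'E'
from fit import *
import pickle
fs=pickle.load(open("f0.pkl","rb"))
for c,f in fs.items():
    n=proj(f,[.6475,.151,.04])[0]; hsv=cv2.cvtColor(f["img"],cv2.COLOR_RGB2HSV)
    g=f["img"].astype(int)
    x0,y0=int(n[0]-22),int(n[1]-14); a=g.max(2)[y0:y0+34,x0:x0+44]
    m=np.uint8((a>125)&(hsv[y0:y0+34,x0:x0+44,1]<60))
    nl,lab,st,ce=cv2.connectedComponentsWithStats(m)
    for i in range(1,nl):
        k=lab==i; yy,xx=np.nonzero(k); w=a[k]-90.; u,v=(xx*w).sum()/w.sum()+x0,(yy*w).sum()/w.sum()+y0
        if k.sum()<40: print(c,k.sum(),(u.round(1),v.round(1)),ray(f,[u,v],.041)[0].round(4))
    b=(hsv[...,0]>100)&(hsv[...,0]<130)&(hsv[...,1]>110); yy,xx=np.nonzero(b); k=np.hypot(xx-n[0],yy-n[1])<20
    print("blue",k.sum(),xx[k].mean() if k.any() else 0,yy[k].mean() if k.any() else 0, proj(f,T((.6475,.151),np.radians(2),[(0,0,.073),(0,0,.08)])))
E
```

```text
side 4 (np.float64(274.4), np.float64(175.5)) [0.6782 0.1938 0.041 ]
side 4 (np.float64(258.4), np.float64(177.4)) [0.6151 0.1927 0.041 ]
side 1 (np.float64(282.0), np.float64(182.0)) [0.6978 0.1488 0.041 ]
side 6 (np.float64(280.3), np.float64(188.3)) [0.6826 0.1123 0.041 ]
side 3 (np.float64(263.7), np.float64(191.3)) [0.6182 0.1057 0.041 ]
side 1 (np.float64(287.0), np.float64(193.0)) [0.7009 0.0811 0.041 ]
side 1 (np.float64(288.0), np.float64(195.0)) [0.7018 0.0691 0.041 ]
side 2 (np.float64(289.0), np.float64(197.4)) [0.702  0.0548 0.041 ]
blue 17 269.29411764705884 176.1764705882353 [[269.15143748 176.32314461]
 [269.20202847 174.82584797]]
top 2 (np.float64(200.5), np.float64(161.0)) [0.7005 0.1773 0.041 ]
top 31 (np.float64(221.7), np.float64(167.0)) [0.6774 0.0983 0.041 ]
top 6 (np.float64(202.2), np.float64(167.8)) [0.6748 0.1707 0.041 ]
top 1 (np.float64(197.0), np.float64(184.0)) [0.6139 0.1892 0.041 ]
top 3 (np.float64(219.0), np.float64(183.0)) [0.6171 0.1081 0.041 ]
blue 0 0 0 [[206.39054799 173.31352877]
 [206.15328559 172.93703777]]
```

Call:
step_arm(
  commands=[0,0,0,0,0,-0.002,-1,0,0,0,-0.0003,0,-0.004,-1,0,0,0,-0.0003,0,-0.007,-1,0,0,0,-0.0003,0,-0.01,-1,0,0,0,-0.0003,0,-0.012,-1,0,0,0,-0.0003,0,-0.014,-1,0,0,0,-0.0003,0,-0.014,-1,0,0,0,-0.0003,0,-0.012,-1,0,0,0,-0.0003,0,-0.01,-1,0,0,0,-0.0003,0,-0.007,-1],
)

```text
t: 10.95
tool_pos: [0.5233, 0.15, 0.076]
ee_rot: [-90.0, 0.0, 91.9]
contact_force: [0.0, -0.1, -3.8]
width: 0.223
```

Call:
step_arm(
  commands=[0,0,0,-0.0003,0,-0.005,-1,0,0,0,-0.0003,0,-0.003,-1,0,0,0,0,0,-0.001,-1,0,0,0,0,0,0,-1],
)

```text
t: 11.35
tool_pos: [0.5312, 0.1499, 0.0763]
ee_rot: [-90.0, -0.0, 92.0]
contact_force: [-0.0, -0.2, -4.7]
width: 0.216
```

```bash
python3 - <<'E'
from gold import *
S=viewer.grab_frame("side");Tp=viewer.grab_frame("top");s=obs();p=s["tool_pos"]
y=np.radians(s["ee_rot"][2]-90); zb=p[2]-.0308
it=[(T((.648,.1505),np.radians(2),circ(0,0,.048,zb+.007)),(255,255,0)),(T((.648,.1505),np.radians(2),circ(0,0,.018,zb+.007)),(255,255,0))]
for f in (S,Tp): print(gold(f,[.648,.1505,zb+.007],8))
ims=[overlay(f,it,[int(v) for v in (c[0]-30,c[1]-30,c[0]+30,c[1]+30)],6.6) for f in (S,Tp) for c in proj(f,[.64,.14,.05])]
cv2.imwrite("pics/over.png",np.hstack(ims))
E
```

```text
11.45 [0.5311 0.1499 0.0763] [-8.99938e+01 -1.00000e-03  9.19695e+01] [ 0.1238 -0.0384 -4.3108] [0.031  0.0855 0.0149] 0.223
(np.int64(39), array([0.6489, 0.1511, 0.0525]))
(np.int64(0), array([nan, nan, nan]))gold.py:5: RuntimeWarning: Mean of empty slice.
  return k.sum(), ray(f,[xx[k].mean(),yy[k].mean()],guess[2])[0].round(4)
  ret = ret.dtype.type(ret / rcount)
```

View pics/over.png

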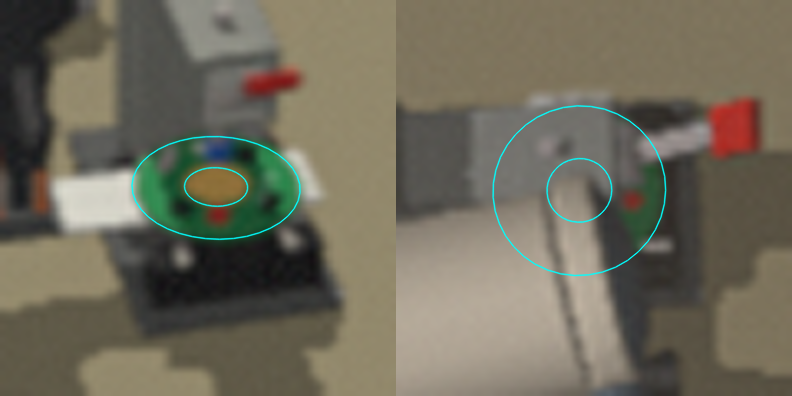

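Side view shows the board's gold disc (crop (216,186)) concentric with the expected nest centre, within about 1 mm of the mean of the rail marks. Lowering.

Call:
step_arm(
  commands=[0,0,0,0,0.002,0,-1,0,0,0,0,0.003,0,-1,0,0,0,0,0.002,0,-1,0,0,0,0,0.001,0,-1,0,0,0,0,0.001,0,-1,0,0,0,0,0.001,0,-1,0,0,0,0,0.001,0,-1,0,0,0,0,0.001,0,-1,0,0,0,0,0.001,0,-1,0,0,0,0,0.001,0,-1],
)

```text
t: 12.45
tool_pos: [0.5314, 0.1498, 0.0623]
ee_rot: [-90.0, -0.0, 92.0]
contact_force: [-0.5, -0.4, -3.8]
width: 0.221
```

Call:
step_arm(
  commands=[0,0,0,0,0.002,0,-1,0,0,0,0,0.003,0,-1,0,0,0,0,0.003,0,-1,0,0,0,0,0.002,0,-1,0,0,0,0,0,0,-1],
)

```text
t: 12.95
tool_pos: [0.531, 0.1498, 0.0517]
ee_rot: [-89.9, 0.0, 92.0]
contact_force: [-0.3, 0.0, -2.7]
width: 0.219
```

```bash
python3 - <<'E'
from gold import *
S=viewer.grab_frame("side");s=obs()
print(gold(S,[.648,.1505,.043],8))
it=[(T((.648,.1505),np.radians(2),circ(0,0,.048,.043)),(255,255,0))]
cv2.imwrite("pics/down.png",overlay(S,it,[225,150,310,215],7))
E
```

```text
13.0 [0.5312 0.1498 0.052 ] [-8.99716e+01  8.30000e-03  9.19639e+01] [ 0.9206  0.9691 -3.3206] [-0.0091  0.0176  0.0004] 0.2248
(np.int64(41), array([0.6494, 0.1526, 0.043 ]))
```

View pics/down.png

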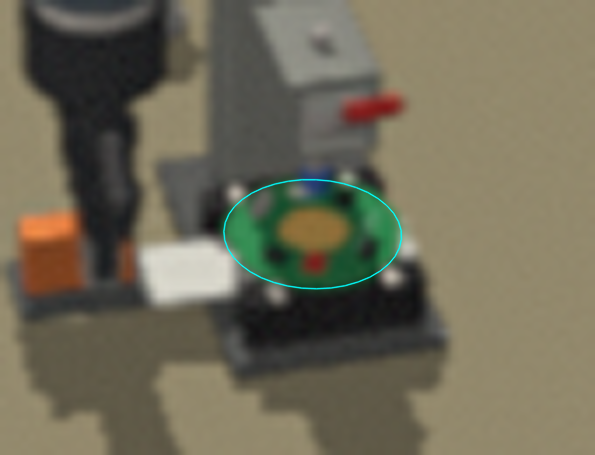

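The board sits on the rails inside all four white marks (crop (236,192), (346,178), (277,295), (393,277)). The blade is clear below, so I'll draw it out and carry the paddle to free bench.

Call:
step_arm(
  commands=[0,0,0,0,0,0.005,-1,0,0,0,0,0,0.01,-1,0,0,0,0,0,0.015,-1,0,0,0,0,0,0.02,-1,0,0,0,0,0,0.02,-1,0,0,0,0,0,0.02,-1,0,0,0,0,0,0.02,-1,0,0,0,0,0,0.015,-1,0,0,0,0,0,0.007,-1,0,0,0,0,0,0.003,-1],
)

```text
t: 14.0
tool_pos: [0.3958, 0.1453, 0.0525]
ee_rot: [-90.0, -0.0, 92.0]
contact_force: [-0.7, 0.0, -2.5]
width: 0.218
```

Call:
step_arm(
  commands=[0,0,0,-0.01,0,0,-1,0,0,0,-0.02,0,0,-1,0,0,0,-0.025,0,0,-1,0,0,0,-0.03,0,0,-1,0,0,0,-0.03,0,-0.008,-1,0,0,0,-0.03,0,-0.014,-1,0,0,0,-0.02,0,-0.012,-1,0,0,0,-0.015,0,-0.008,-1,0,0,0,-0.008,0,-0.004,-1,0,0,0,-0.004,0,-0.001,-1],
)

```text
t: 15.0
tool_pos: [0.4502, -0.0461, 0.0521]
ee_rot: [-90.0, 0.0, 91.9]
contact_force: [-0.5, 0.3, -3.2]
width: 0.221
```

Call:
step_arm(
  commands=[0,0,0,0,0.003,0,-1,0,0,0,0,0.005,0,-1,0,0,0,0,0.004,0,-1,0,0,0,0,0.003,0,-1,0,0,0,0,0.002,0,-1,0,0,0,0,0.001,0,-1,0,0,0,0,0.001,0,-1,0,0,0,0,0,0,-1],
)

```text
t: 15.8
tool_pos: [0.4499, -0.045, 0.0333]
ee_rot: [-90.0, -0.0, 92.0]
contact_force: [1.3, -0.6, -3.7]
width: 0.219
```

Call:
step_arm(
  commands=[0,0,0,0,0.0005,0,-1,0,0,0,0,0.0005,0,-1,0,0,0,0,0.0005,0,-1,0,0,0,0,0.0005,0,-1,0,0,0,0,0.0003,0,-1,0,0,0,0,0,0,-1],
)

```text
t: 16.4
tool_pos: [0.4499, -0.0451, 0.0309]
ee_rot: [-90.0, 0.0, 92.0]
contact_force: [-0.1, 0.3, -2.7]
width: 0.224
```

Call:
step_arm(
  commands=[0,0,0,0,0.0003,0,-1,0,0,0,0,0.0003,0,-1,0,0,0,0,0,0,-0.56,0,0,0,0,0,0,-0.5,0,0,0,0,0,0,-0.4,0,0,0,0,0,0,-0.2,0,0,0,0,0,0,0,0,0,0,0,0,0,0.1,0,0,0,0,0,0,0.1,0,0,0,0,-0.003,0,0.1],
)

```text
t: 17.4
tool_pos: [0.4496, -0.045, 0.033]
ee_rot: [-89.9, -0.0, 92.0]
contact_force: [0.3, 0.2, -0.4]
width: 0.553
```

Call:
step_arm(
  commands=[0,0,0,0,-0.005,0,0.1,0,0,0,0,-0.01,0,0.1,0,0,0,0,-0.02,0,0.1,0,0,0,0,-0.03,0,0.1,0,0,0,0,-0.04,0,0,0,0,0,0,-0.04,0,-0.5,0,0,0,0,-0.04,0,-1,0,0,0,0,-0.03,0,-1,0,0,0,0,-0.01,0,-1,0,0,0,0,0,0,-1],
  force=30,
)

```text
t: 18.4
tool_pos: [0.4504, -0.0452, 0.2604]
ee_rot: [-90.2, 0.0, 92.0]
contact_force: [0.0, 0.1, -1.1]
width: -0.002
```

```bash
python3 - <<'E'
from gold import *
S=viewer.grab_frame("side");Tp=viewer.grab_frame("top");s=obs()
print(gold(S,[.648,.1505,.043],8))
for c in ("side","top"):
    for n in ("lever_pad","lever_pivot","paddle_grip"): print(c,n,[(np.round(d["centre"],4).tolist(),round(d["confidence"],2)) for d in nets.tip_of(c,n)[:4]])
for f in (S,Tp):
    hsv=cv2.cvtColor(f["img"],cv2.COLOR_RGB2HSV); g=proj(f,[.652,.057,.19])[0]
    m=((hsv[...,0]<6)|(hsv[...,0]>174))&(hsv[...,1]>150); yy,xx=np.nonzero(m); k=np.hypot(xx-g[0],yy-g[1])<14
    print("red",k.sum(),xx[k].mean(),yy[k].mean(),ray(f,[xx[k].mean(),yy[k].mean()],.19))
np.savez("s1.npz",S=S["img"],T=Tp["img"])
it=[(T((.648,.1505),np.radians(2),circ(0,0,.048,.043)),(255,255,0))]
a=overlay(S,it,[205,150,310,265],4); b=overlay(Tp,[],[190,140,295,255],4)
cv2.imwrite("pics/laid.png",np.hstack([a[:,:395],b[:,:395]]))
E
```

```text
18.5 [ 0.4496 -0.045   0.2569] [-8.98888e+01 -2.30000e-02  9.19596e+01] [ 0.4652  0.2343 -0.6276] [0.0249 0.0168 0.0576] -0.004
(np.int64(41), array([0.6489, 0.1526, 0.043 ]))
side lever_pad [([0.6503, 0.058, 0.1921], 0.38)]
side lever_pivot [([0.6518, 0.1157, 0.1379], 0.81)]
side paddle_grip [([0.4411, -0.0451, 0.0266], 0.97), ([0.3601, -0.3844, 0.0273], 0.97), ([0.7751, -0.4814, 0.0318], 0.95), ([0.3439, -0.1594, 0.0273], 0.86)]
top lever_pad [([0.6497, 0.0576, 0.1956], 0.49), ([0.6505, 0.1107, 0.139], 0.42)]
top lever_pivot [([0.6534, 0.1104, 0.1426], 0.63), ([0.772, -0.1168, 0.0004], 0.19)]
top paddle_grip [([0.3586, -0.3857, 0.0305], 0.72), ([0.7803, -0.4819, 0.0318], 0.72), ([0.3469, -0.1571, 0.0297], 0.6), ([0.4402, -0.0456, 0.0289], 0.52)]
red 16 277.9375 164.9375 [[0.65554136 0.05832135 0.19      ]]
red 52 230.71153846153845 164.8846153846154 [[0.65226015 0.05637047 0.19      ]]
```

View pics/laid.png

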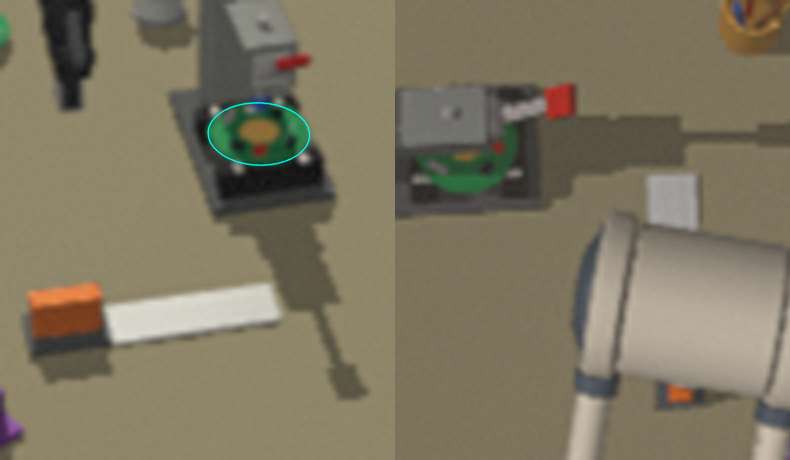

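The paddle is flat on free bench (side crop (150,315)) and the board is unmoved and centred under the blue foot (260,130). The red lever end stands at about (0.652, 0.057, 0.194). I'll go above it with the gripper shut.

Call:
step_arm(
  commands=[0,0,0,0.004,0,-0.01,-1,0,0,0,0.01,0,-0.025,-1,0,0,0,0.015,0,-0.035,-1,0,0,0,0.017,0,-0.04,-1,0,0,0,0.017,0,-0.04,-1,0,0,0,0.012,0,-0.03,-1,0,0,0,0.008,0,-0.018,-1,0,0,0,0.0024,0,-0.0075,-1,0,0,0,0,0.005,0,-1,0,0,0,0,0.005,0,-1],
)

```text
t: 19.8
tool_pos: [0.6521, 0.0471, 0.2481]
ee_rot: [-90.0, 0.0, 91.9]
contact_force: [0.1, 0.5, -0.7]
width: -0.0
```

Call:
step_arm(
  commands=[0,0,0,0,0.005,0,-1,0,0,0,0,0.003,0,-1,0,0,0,0,0.003,0,-1,0,0,0,0,0.003,0,-1,0,0,0,0,0.003,0,-1,0,0,0,0,0.003,0,-1,0,0,0,0,0.003,0,-1,0,0,0,0,0.003,0,-1,0,0,0,0,0.003,0,-1,0,0,0,0,0.003,0,-1],
)

```text
t: 20.8
tool_pos: [0.6527, 0.046, 0.218]
ee_rot: [-90.1, 0.1, 91.9]
contact_force: [-0.7, -5.5, 8.5]
width: 0.001
```

Call:
step_arm(
  commands=[0,0,0,-0.002,0.003,0,-1,0,0,0,-0.002,0.003,0,-1,0,0,0,-0.002,0.003,0,-1,0,0,0,-0.0015,0.003,0,-1,0,0,0,-0.0015,0.003,0,-1,0,0,0,-0.001,0.003,0,-1,0,0,0,-0.001,0.003,0,-1,0,0,0,-0.001,0.003,0,-1,0,0,0,-0.0005,0.003,0,-1,0,0,0,0,0.003,0,-1],
)

```text
t: 21.8
tool_pos: [0.6526, 0.0351, 0.1857]
ee_rot: [-90.0, -0.0, 92.0]
contact_force: [0.7, -0.9, 2.0]
width: -0.005
```

Call:
step_arm(
  commands=[0,0,0,0,0.003,0,-1,0,0,0,0,0.003,0,-1,0,0,0,0,0.003,0,-1,0,0,0,0,0.003,0,-1,0,0,0,0,0.003,0,-1,0,0,0,0,0.003,0,-1,0,0,0,0,0.003,0,-1],
)

```text
t: 22.5
tool_pos: [0.6528, 0.0347, 0.1651]
ee_rot: [-90.0, 0.0, 92.0]
contact_force: [0.2, -2.1, 2.3]
width: 0.001
```

Call:
step_arm(
  commands=[0,0,0,0,0.002,0,-1,0,0,0,0,0.002,0,-1,0,0,0,0,0.002,0,-1,0,0,0,0,0.002,0,-1,0,0,0,0,0.002,0,-1,0,0,0,0,0.002,0,-1],
)

```text
t: 23.1
tool_pos: [0.6528, 0.0348, 0.1532]
ee_rot: [-90.0, 0.0, 92.0]
contact_force: [-0.5, -2.0, 3.1]
width: 0.002
```

Call:
step_arm(
  commands=[0,0,0,0,0.001,0,-1,0,0,0,0,0.001,0,-1,0,0,0,0,0.001,0,-1,0,0,0,0,0.001,0,-1],
)

```text
t: 23.5
tool_pos: [0.6528, 0.035, 0.1494]
ee_rot: [-90.0, -0.0, 92.0]
contact_force: [-0.3, -1.4, 2.9]
width: -0.002
```

Call:
step_arm(
  commands=[0,0,0,0,0.001,0,-1,0,0,0,0,0.001,0,-1,0,0,0,0,0.001,0,-1],
)

```text
t: 23.8
tool_pos: [0.6528, 0.0352, 0.1465]
ee_rot: [-90.0, -0.0, 92.0]
contact_force: [-0.5, 0.4, 2.9]
width: 0.002
```

Call:
step_arm(
  commands=[0,0,0,0,0.001,0,-1,0,0,0,0,0.001,0,-1],
)

```text
t: 24.0
tool_pos: [0.6528, 0.0354, 0.1445]
ee_rot: [-90.0, -0.0, 92.0]
contact_force: [-0.5, 0.9, 4.7]
width: 0.001
```

```bash
python3 - <<'E'
from gold import *
S=viewer.grab_frame("side");s=obs()
cv2.imwrite("pics/lev.png",overlay(S,[],[235,140,305,215],7))
E
```

```text
24.05 [0.6528 0.0354 0.1444] [-9.00114e+01 -4.58000e-02  9.19885e+01] [-0.0345  1.5555  3.5549] [ 0.3033  0.1634 -0.0148] 0.0033
```

View pics/lev.png

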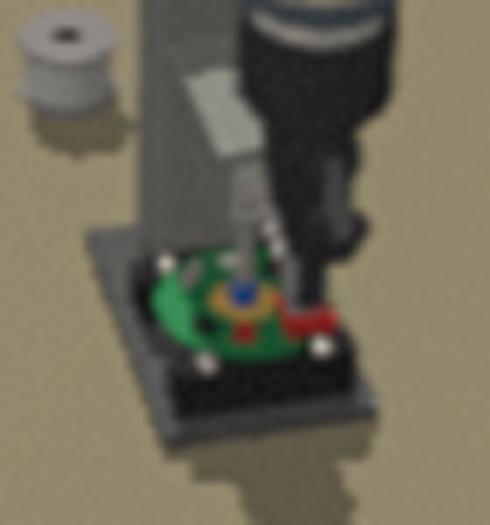

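The foot (blue, crop (243,292)) is centred on the gold disc and about to land. I'll keep lowering slowly until the stop shows in the force.

Call:
step_arm(
  commands=[0,0,0,0,0.001,0,-1,0,0,0,0,0.001,0,-1],
)

```text
t: 24.25
tool_pos: [0.653, 0.0352, 0.1435]
ee_rot: [-90.1, -0.0, 92.0]
contact_force: [-2.4, 2.0, 10.6]
width: -0.001
```

Call:
step_arm(
  commands=[0,0,0,0,0.001,0,-1,0,0,0,0,0.001,0,-1],
)

```text
t: 24.45
tool_pos: [0.6531, 0.0352, 0.1433]
ee_rot: [-90.2, -0.0, 92.0]
contact_force: [-5.7, 2.4, 15.2]
width: -0.003
```

Force climbed to 15 N with no more travel, and tip height 0.126 matches the fully-down position, so the lever is on its stop. Withdrawing upward.

Call:
step_arm(
  commands=[0,0,0,0,-0.002,0,-1,0,0,0,0,-0.003,0,-1,0,0,0,0,-0.005,0,-1,0,0,0,0,-0.02,0,-1,0,0,0,0,-0.04,0,-1,0,0,0,0,-0.04,0,-1,0,0,0,-0.02,-0.02,0.01,-1,0,0,0,-0.03,-0.01,0.03,-1,0,0,0,-0.03,0,0.04,-1,0,0,0,-0.02,0,0.03,-1],
)

```text
t: 25.45
tool_pos: [0.5447, -0.0706, 0.2804]
ee_rot: [-90.0, 0.1, 91.9]
contact_force: [-0.2, -0.3, -0.4]
width: 0.0
```

Call:
step_arm(
  commands=[0,0,0,-0.02,0,0.03,-1,0,0,0,-0.01,0,0.02,-1,0,0,0,0,0,0.01,-1,0,0,0,0,0,0,-1],
)

```text
t: 25.85
tool_pos: [0.4868, -0.101, 0.2807]
ee_rot: [-90.0, 0.0, 91.9]
contact_force: [0.1, 0.7, -0.8]
width: 0.002
```

```bash
python3 - <<'E'
from gold import *
S=viewer.grab_frame("side");s=obs()
print(gold(S,[.648,.1505,.043],8))
for n in ("lever_pad","foot_face","board","paddle","done_board","tool_cup","solder_reel"): print(n,[(np.round(d["centre"],4).tolist(),round(d["confidence"],2)) for d in nets.tip_of("side",n)[:4]])
piv=np.array((.6495,.1125,.14))
def pad(q,r,o):
    a=q-.25; h=r*np.cos(a)-o*np.sin(a); return T((.648,.1505),np.radians(2),[(x,-.038-h,.14+r*np.sin(a)+o*np.cos(a)) for x in (-.013,.013)])
it=[(np.vstack([pad(q,.064,.005),pad(q,.092,.005)[::-1]]),c) for q,c in ((0,(255,255,0)),(.1,(255,0,255)))]+[(T((.648,.1505),0,circ(0,0,.048,.043)),(0,255,255))]
a=overlay(S,it,[240,140,300,215],6.5); b=overlay(S,[],[170,125,345,340],2.25)
h=min(len(a),len(b)); cv2.imwrite("pics/final.png",np.hstack([a[:h],b[:h]]))
E
```

```text
25.9 [ 0.4875 -0.1007  0.2804] [-9.00351e+01 -7.00000e-03  9.19487e+01] [ 0.4943 -0.0046 -0.3376] [-0.0525  0.0591  0.0009] 0.0006
(np.int64(21), array([0.6511, 0.1467, 0.043 ]))
lever_pad [([0.6507, 0.037, 0.1211], 0.63), ([0.4453, -0.0463, 0.0257], 0.4)]
foot_face []
board [([0.6432, 0.1504, 0.0374], 0.6)]
paddle [([0.7744, -0.4775, -0.0015], 0.74), ([0.4346, -0.0453, -0.0018], 0.73), ([0.3612, -0.3831, -0.0024], 0.64), ([0.3452, -0.1551, 0.0005], 0.58)]
done_board [([0.3886, 0.4052, 0.0046], 0.8)]
tool_cup [([0.77, -0.1121, -0.0014], 0.92), ([0.5978, 0.426, 0.0001], 0.5)]
solder_reel [([0.5955, 0.4279, -0.0019], 0.47)]
```

View pics/final.png

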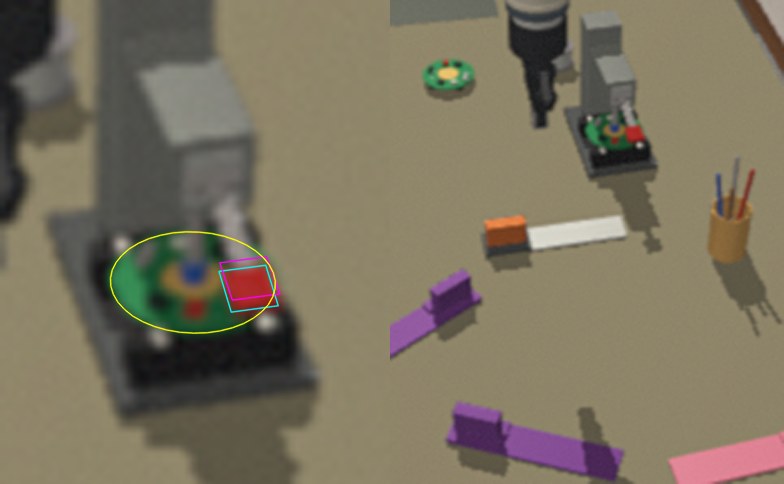

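```bash
python3 -c "
from gold import *
obs(); print(env.close_job())"
```

```text
26.25 [ 0.4878 -0.1006  0.28  ] [-8.99613e+01 -1.35000e-02  9.20057e+01] [ 0.9248  0.4448 -0.0306] [0.0391 0.0051 0.0278] 0.0008
the job is handed in; nothing more can be done
None
```

The job is done and handed in at about 26 s of the 58 s allowed. I carried the board level on the orange-handled paddle, set it on the two rails and drew the blade out. The paddle now lies flat on free bench, and the red lever is pushed down with the foot on the board.

**Board placement:** the board sat inside all four white rail marks. In the side view its gold disc was within about 2 mm of the nest centre before the lever went down. Afterwards the foot and lever cover part of the disc, so the later reading, about 5 mm off, is biased. The picture still shows the board in place with the foot on the gold.

**Lever:** the last 2 mm of commanded travel gave only about 0.2 mm of motion while the force rose to 15 N, so I take it as on its stop. With the gripper away, the network read the pad at z = 0.121 m, against 0.121 m expected when fully down. My drawn outline disagreed slightly, allowing up to about 0.1 rad, but it depends on a pad offset I guessed. I did not press the lever a second time to confirm.

**Surroundings:** the tool cup, solder reel, finished board and look-alike paddles read the same as at the start, within the networks' error. The robot was touching nothing at hand-in.

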